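# Lower the roller shutter from the bench controls

### The job

Lower the workshop's roller shutter from the controls on the bench, pressing only with the closed fingertips: first press the green-marked end of the rocker on the grey isolator box fully down, next push the yellow button all the way in so that it stays in, then press the blue button fully and keep it pressed; the program finishes while still holding the blue button down. Keep to that order, never press the white or the red button, and do not pick up or push away the tools and materials lying about.

Things in the scene. Friction and masses are not known exactly. Their poses are not given: they have to be found in the camera images.
- isolator: Fixed grey box with the rocker switch, 110 (x) x 80 (y) x 45 (z) mm; origin at the centre of its underside. The rocker's pivot line runs along the box's y, 52 mm above the origin; the rocker's green-marked (on) end lies toward the box's +x, its white-marked end toward -x. The box can stand turned a long way round.
- rocker (a joint): Angle of the black V-shaped rocker, rad: about 0 = off (green end stands up), 0.4 = on (green end fully down, its face level). It stays where it is left; about 3 N on the green end's middle moves it.
- rocker_on (a point): Point on the upper face of the rocker's green-marked half, 18 mm from the pivot line; this half is 26 mm long and 32 mm wide. It moves with the rocker: about 65 mm above the table when off, 58 mm when on (about 7 mm down, 4 mm outward).
- station: Fixed shutter control station, grey with an aluminium top plate, 150 x 150 x 60 (z) mm; origin at the centre of its underside. Four round buttons stand on it at the corners of a 64 mm square, in any arrangement of colours.
- yellow_top (a point): Yellow enable button with a black dot. Cap 32 mm across on a black round housing 48 mm across and 12 mm high; centre of the cap's top, which stands 23 mm above the station's top plate (11 mm above the housing) when out, z up. Pressed straight down, travel 7 mm. No spring: it takes about 4 N to push in and stays where it is pushed.
- yellow (a joint): How far the yellow button is in, m: 0 = out, 0.007 = fully in.
- blue_top (a point): Blue down button with a white arrow head. Cap 32 mm across on a black round housing 48 mm across and 12 mm high; centre of the cap's top, which stands 23 mm above the station's top plate (11 mm above the housing) when out, z up. Pressed straight down, travel 7 mm. Spring return: about 2 N to start, 6 N fully down.
- blue (a joint): How far the blue button is pressed, m: 0 = out, 0.007 = fully down.
- blue_base: Black housing of the blue button; origin at the centre of its underside, on the station's top plate. It carries the blue cap.
- white_top (a point): White up button with a black arrow head, not to be pressed. Cap 32 mm across on a black round housing 48 mm across and 12 mm high; centre of the cap's top, which stands 23 mm above the station's top plate (11 mm above the housing) when out, z up. Pressed straight down, travel 7 mm. Same spring as the blue one.
- white (a joint): How far the white button is pressed, m: 0 = out, 0.007 = fully down.
- red_top (a point): Red stop button with a white square, not to be pressed. Cap 32 mm across on a black round housing 48 mm across and 12 mm high; centre of the cap's top, which stands 23 mm above the station's top plate (11 mm above the housing) when out, z up. Pressed straight down, travel 7 mm. Same spring as the blue one.
- red (a joint): How far the red button is pressed, m: 0 = out, 0.007 = fully down.
- screw_jar_mid (a point): Small loose glass jar, 36 mm across, 50 mm high, standing between the two control boxes; its centre.
- offcut_mid (a point): Loose wood offcut 45 x 34 x 30 mm, between the two boxes; its centre.
- glue_mid (a point): Loose yellow glue bottle, 54 mm across, 160 mm high, beyond the boxes; its centre.
- tape_mid (a point): Loose ring, an empty tape core, 90 mm across, 25 mm high, beyond the boxes; its centre.
- screwdriver_grip (a point): Loose screwdriver lying between the robot and the boxes; middle of its handle.
- sander_mid (a point): Loose cork sanding block 110 x 60 x 38 mm at the right; its centre.
- clamp_mid (a point): Loose small bar clamp, 200 mm long, 20 mm high, lying at the left; a point at its middle.
Not all that is in view belongs to the job. Leave any pink look-alike of the isolator alone.

How it is judged:
By the outcome, as a careful person would: the job done as asked, in the order asked, and still so for the second after the job is handed in, while the arm keeps its last pose, push and grip.
It also fails if it takes over 40 s, if anything falls off the work surface, if the arm or the gripper's body presses on something with over 40 N, if the wrist force passes 120 N, or if a joint passes its speed limit or range.

### The arm

A 6-joint arm with a two-finger parallel gripper is mounted at the origin on the work surface. World frame = base frame: x ahead of the robot, y to its left, z up, the work surface at z = 0. Lengths are in m, angles in rad, forces in N, time in s.
With the tool pointing down it reaches from about 0.4 to 0.825 m from the base axis. Payload 7 kg.
Tool frame: the origin (TCP) lies at the very end of the fingers, on their centre line; the grasp point (between the pads) lies 19 mm behind it; z points along the fingers, y is the line along which they close (so a half turn about z gives the same grasp; the last joint's range is limited). The gripper opens to 88 mm and grips with 3 to 60 N. Pads are 19 mm wide; open, the fingers measure 130 mm over their backs; the gripper's body (78 mm by 193 mm) begins 47 mm behind the grasp point.
Start: joints at [1.562, 0.359, 0.012, 0, -1.224, -0.288], TCP at [0.197, 0.645, 0.227] pointing down, gripper open.
Joint ranges: [-3.07, 3.07], [-1.43, 2.12], [-1.02, 1.25], [-3.03, 1.67], [-3.05, -0], [-3.03, 3.03]. Speed limits (rad/s): [2.39, 2.39, 3.01, 3.14, 3.14, 3.14].

### API

Orientations are given as [roll, pitch, yaw] about the fixed x, y, z axes, in that order (R = Rz(yaw) Ry(pitch) Rx(roll)).
In Python, from station import arm gives the robot as it stands.
- The arm moves only by the tool step_arm, never from a script. Its argument "rows" is a list of rows, each a list of 5 numbers: the shift along the world's x, y, z in m, then the turn about the world's z in rad, then the finger opening in m, from 0 to 0.0876. In form: [[x, y, z, spin, gripper], ...]. A call has 1 to 20 rows; each row is the pose to reach, as a shift and turn from the pose commanded when the call began; what a row does not reach only later rows make up. A row lasts 1/10 s, in which the tool goes at most 50 mm and 8.59 degrees, less where a joint would pass 70% of its speed; a pose out of reach is approached as far as the arm can. A call with a gripper value outside its range is refused whole. The fingers move at their own pace and stop on an object; "newtons" is the grip in N (left out, the last holds). Time passes only in rows, so rows that repeat a pose let the fingers close. It gives the time, the measured TCP pose, the force, the opening and the grip force at its end, in the units of the state.
- arm.get_state(): the state, without advancing time (a new reading comes with each control period).
- arm.grab_frame(name): name is "scene" or "top" or "wrist"; returns a dict with "color" (400x640x3 uint8, blue, green, red), "vfov" (degrees; the focal length in pixels is half the picture's height over the tangent of half this angle, whatever the lens; pixels are square), "cx", "cy" (the principal point, pixels), "rvec" (rotation vector, rad) and "tvec" (3), from world to camera coordinates, as OpenCV has them. Camera axes: x right, y down, z forward; pixel columns grow to the right and rows downward; lengths in m; the calibration is good to about 2 mm. A picture is of the moment at which its call begins. There is no depth.
- arm.job_done(): hands the job in; it is judged then, once.
The state is a dict: "t": time; "q": joint angles; "qd": joint speeds; "joint_efforts": joint torques, N m; "eef_pos": TCP position; "ee_rot": TCP orientation; "force": force on the tool from outside, world axes, zero at the start; "moment": the same for the moment, N m; "width": finger opening in m; "gripper_force": force on a finger pad.
Only numpy, scipy, OpenCV 4.12 (cv2) and the standard library are available. Lean on these libraries where they do the work, as an engineer would, in place of code of your own. Each camera call takes 0.05 s, during which the arm holds its last target. There are 200 camera calls.

## Working session

There is one attempt and no reset: what is moved stays moved. The work goes in short steps, Python scripts to look and compute and a tool call to move; the robot and the scene stay as the last step left them, time stands still between calls to the robot, and variables do not carry over. Pictures are saved under pics/ and viewed, at most 10 in all, crops included, and the job is handed in when it is done.

Besides the shell and the picture viewer there is one more tool, called by a JSON object that holds its "method" and its "body". step_arm: Moves the arm, as the interface text tells. Its arguments: {"type":"object","properties":{"rows":{"type":"array"},"newtons":{"type":"number"}},"required":["rows"]}

```bash
mkdir -p pics
cat > h.py <<'E'
import numpy as np, cv2
from station import arm
def grab(n,save=None):
    f=arm.grab_frame(n)
    if save: cv2.imwrite(f'pics/{save}.png',f['color'])
    h=f['color'].shape[0]; fl=h/2/np.tan(np.radians(f['vfov'])/2)
    f['K']=np.array([[fl,0,f['cx']],[0,fl,f['cy']],[0,0,1.]])
    f['R']=cv2.Rodrigues(np.array(f['rvec'],float))[0]; f['t']=np.array(f['tvec'],float).ravel()
    return f
def onplane(f,u,v,z):
    d=f['R'].T@np.linalg.inv(f['K'])@np.array([u,v,1.]); c=-f['R'].T@f['t']
    return c+d*(z-c[2])/d[2]
E
python3 - <<'E'
from h import *
for n in('scene','top'):
    f=grab(n,n); print(n,-f['R'].T@f['t'],f['vfov'],[k for k in f])
s=arm.get_state();print(s['eef_pos'],s['ee_rot'],s['t'])
E
```

```text
scene [1.26074845 0.14622147 1.05524536] 45.87974705067926 ['color', 'vfov', 'cx', 'cy', 'rvec', 'tvec', 'K', 'R', 't']
top [0.40143485 0.00908502 1.35945293] 50.885086759077716 ['color', 'vfov', 'cx', 'cy', 'rvec', 'tvec', 'K', 'R', 't']
[0.19730975 0.64507837 0.22571807] [ 3.14014874e+00 -1.17815165e-04 -2.96924584e-01] 0.1
```

View pics/top.png

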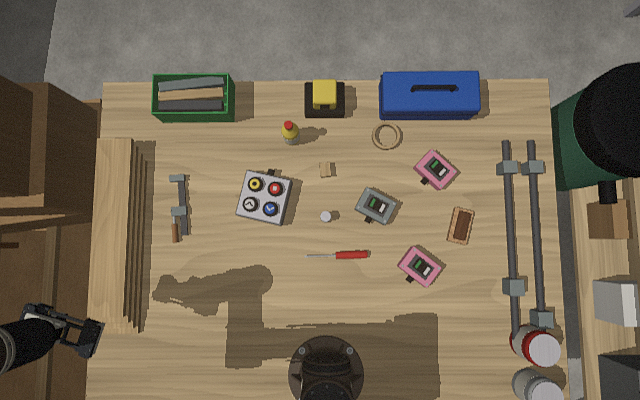

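View pics/scene.png

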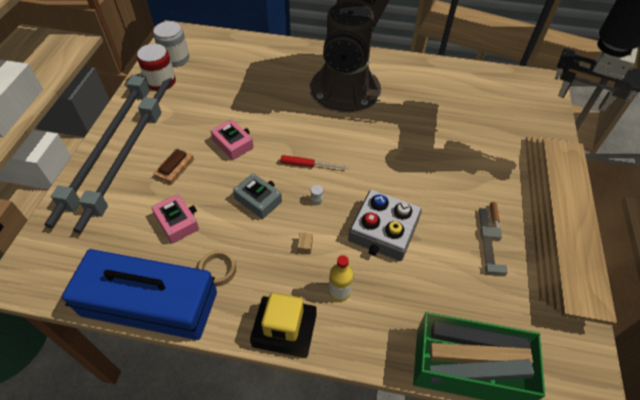

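The top view shows the station at about (265,196) with yellow (255,184), red (275,188), white (250,204) and blue (270,209). The grey isolator is at (377,205) and the two pink look-alikes are at its right. Next I'll measure these by colour and enlarge the isolator.

Run:
```python
from h import *
f=grab('top'); im=f['color']; hsv=cv2.cvtColor(im,cv2.COLOR_BGR2HSV)
def find(name,lo,hi,box,z):
    x0,y0,x1,y1=box; m=cv2.inRange(hsv[y0:y1,x0:x1],lo,hi)
    n,l,s,c=cv2.connectedComponentsWithStats(m); i=1+np.argmax(s[1:,4])
    u,v=c[i]+[x0,y0]; print(name,s[i,4],(round(u,1),round(v,1)),onplane(f,u,v,z).round(4))
find('yellow',(20,120,100),(35,255,255),(235,165,300,225),.083)
find('blue',(100,120,50),(130,255,255),(235,165,300,225),.083)
find('red',(170,120,50),(180,255,255),(235,165,300,225),.083)
find('green',(45,80,30),(85,255,255),(350,180,405,230),.065)
find('dark',(0,0,0),(180,255,55),(365,193,392,218),.055)
print(onplane(f,325,216,.05),onplane(f,327,170,.03))
g=grab('scene')['color']
a=cv2.resize(im[175:235,340:410],None,fx=5.7,fy=5.7,interpolation=cv2.INTER_CUBIC)
b=cv2.resize(g[160:230,220:290],None,fx=5.7,fy=5.7,interpolation=cv2.INTER_CUBIC)
h=min(len(a),len(b)); cv2.imwrite('pics/iso.png',np.hstack([a[:h],b[:h]]))
```

```text
yellow 73 (np.float64(254.4), np.float64(183.4)) [0.586  0.2158 0.083 ]
blue 35 (np.float64(268.8), np.float64(210.5)) [0.5022 0.1705 0.083 ]Traceback (most recent call last):
  File "<stdin>", line 9, in <module>
  File "<stdin>", line 5, in find
    return _wrapfunc(a, 'argmax', axis=axis, out=out, **kwds)
    return bound(*args, **kwds)
ValueError: attempt to get argmax of an empty sequence
```

{"method": "step_arm", "body": {"rows": [[0.04,-0.03,0.015,0,0],[0.08,-0.06,0.03,0,0],[0.12,-0.09,0.045,0,0],[0.16,-0.12,0.06,0,0],[0.2,-0.155,0.075,0,0],[0.23,-0.19,0.075,0,0],[0.25,-0.23,0.075,0,0],[0.26,-0.275,0.075,0,0],[0.27,-0.32,0.075,0,0],[0.28,-0.365,0.075,0,0],[0.29,-0.41,0.075,0,0],[0.3,-0.45,0.075,0,0],[0.3,-0.45,0.075,0,0],[0.3,-0.45,0.075,0,0],[0.3,-0.45,0.075,0,0]]}}

```text
t: 1.65
eef_pos: [0.4973, 0.196, 0.3014]
ee_rot: [-3.142, 0.0, -0.297]
force: [0.5, 0.4, -0.0]
width: 0.0006
gripper_force: 0.0
```

Run:
```python
from h import *
s=arm.get_state();print(s['eef_pos'],s['ee_rot'],s['t'],s['width'],s['force'])
f=grab('wrist','w1');print(-f['R'].T@f['t'],f['R'],f['vfov'])
f=grab('top'); print(onplane(f,377,205,.045),onplane(f,325,216,.05),onplane(f,327,170,.03))
```

```text
[0.49732064 0.19597406 0.3014316 ] [-3.14152689e+00  2.04554116e-04 -2.96669133e-01] 1.65 0.0005983393182969805 [ 0.47429038  0.4234378  -0.04222084]
[0.56397374 0.17518989 0.45964748] [[-2.91337195e-01 -9.56620225e-01  6.20063607e-04]
 [-9.23901679e-01  2.81540766e-01  2.59114810e-01]
 [-2.48049041e-01  7.49169040e-02 -9.65846329e-01]] 62.34811462035532
[ 0.52100938 -0.16400145  0.045     ] [ 0.48687753 -0.00084983  0.05      ] [ 0.63569665 -0.00825127  0.03      ]
```

View pics/w1.png

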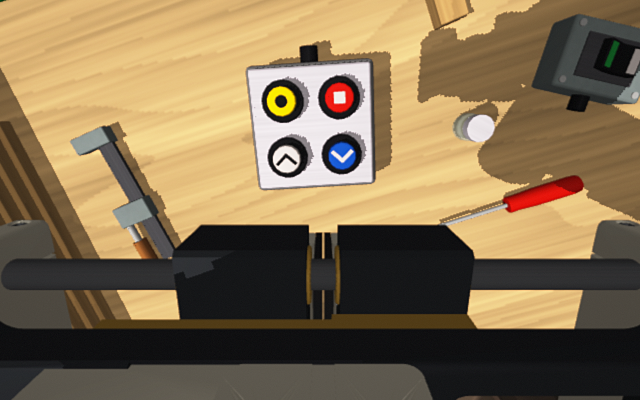

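The wrist view shows the station clearly: yellow (281,101), red (339,97), white (288,158), blue (342,155). The isolator is cut off at top right, with its green mark near (612,53). I'll measure the buttons, then move over to the isolator.

Run:
```python
from h import *
f=grab('wrist'); im=f['color']; hsv=cv2.cvtColor(im,cv2.COLOR_BGR2HSV)
for n,lo,hi in(('yellow',(20,120,100),(35,255,255)),('blue',(100,120,60),(130,255,255)),('red',(0,150,60),(8,255,255)),('white',(0,0,170),(180,60,255))):
    m=np.zeros(im.shape[:2],np.uint8); 
    u0,v0=dict(yellow=(281,101),red=(339,97),white=(288,158),blue=(342,155))[n]
    cv2.circle(m,(u0,v0),19,255,-1); m&=cv2.inRange(hsv,lo,hi)
    c=max(cv2.findContours(m,0,2)[0],key=cv2.contourArea); (u,v),r=cv2.minEnclosingCircle(c)
    print(n,round(u,1),round(v,1),round(r,1),onplane(f,u,v,.083).round(4))
```

```text
yellow 281.0 100.7 15.0 [0.5865 0.2163 0.083 ]
blue 342.0 155.1 14.2 [0.51   0.1689 0.083 ]
red 339.4 96.8 15.3 [0.5719 0.1541 0.083 ]
white 286.0 158.5 13.5 [0.5248 0.2312 0.083 ]
```

{"method": "step_arm", "body": {"rows": [[0,-0.045,0,0,0],[0,-0.09,0,0,0],[0,-0.135,0,0,0],[0,-0.18,0,0,0],[-0.01,-0.225,0,0,0],[-0.02,-0.27,0,0,0],[-0.03,-0.315,0,0,0],[-0.04,-0.35,0,0,0],[-0.04,-0.35,0,0,0],[-0.04,-0.35,0,0,0]]}}

```text
t: 2.8
eef_pos: [0.4575, -0.1547, 0.3015]
ee_rot: [-3.142, 0.0, -0.298]
force: [0.9, 0.8, -0.1]
width: 0.0006
gripper_force: 0.0
```

Run:
```python
from h import *
s=arm.get_state();print(s['eef_pos'],s['q'],s['t'])
f=grab('wrist','w2')
hsv=cv2.cvtColor(f['color'],cv2.COLOR_BGR2HSV); m=cv2.inRange(hsv,(45,80,40),(85,255,255))
for c in cv2.findContours(m,0,2)[0]:
    if cv2.contourArea(c)>20:
        r=cv2.minAreaRect(c); b=cv2.boxPoints(r); print(r,[onplane(f,*p,.067).round(4).tolist()[:2] for p in b])
```

```text
[ 0.45750584 -0.15469568  0.30147173] [ 8.22947754e-02 -7.14924827e-03 -2.70899205e-01 -5.48089797e-05
 -1.30710827e+00  1.19062169e+00] 2.8
((448.88458251953125, 222.92303466796875), (7.488452911376953, 9.429903030395508), 33.6900634765625) [[0.3466, -0.2797], [0.3549, -0.288], [0.3473, -0.2944], [0.3389, -0.2861]]
((298.5000305175781, 114.0), (9.928143501281738, 24.1495361328125), 10.304845809936523) [[0.5187, -0.1361], [0.5423, -0.1492], [0.5372, -0.1592], [0.5134, -0.1463]]
```

View pics/w2.png

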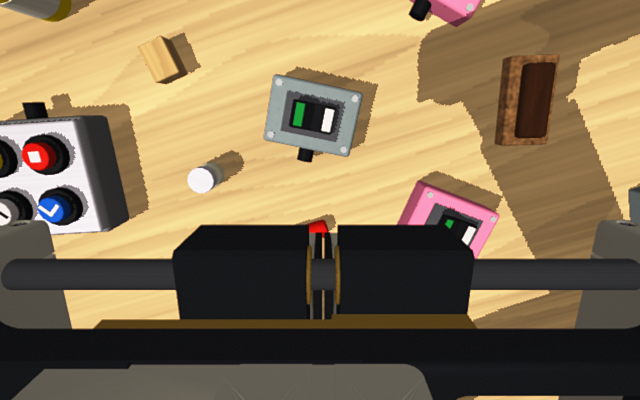

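The wrist view shows the isolator box with corners at about (275,75), (363,92), (349,156), (265,141). The green strip is at (298,114) and the white strip at (328,120).

Run:
```python
from h import *
f=grab('wrist'); im=f['color']; hsv=cv2.cvtColor(im,cv2.COLOR_BGR2HSV)
def strip(lo,hi,z):
    m=np.zeros(im.shape[:2],np.uint8); m[98:134,288:338]=cv2.inRange(hsv,lo,hi)[98:134,288:338]
    c=max(cv2.findContours(m,0,2)[0],key=cv2.contourArea); mm=cv2.moments(m,True); u,v=mm['m10']/mm['m00'],mm['m01']/mm['m00']
    b=np.array([onplane(f,*p,z)[:2] for p in cv2.boxPoints(cv2.minAreaRect(c))]); e=max(b[1]-b[0],b[2]-b[1],key=np.linalg.norm)
    p=onplane(f,u,v,z)[:2]; print(u,v,p,np.linalg.norm(e),np.arctan(e[1]/e[0])); return p
g=strip((45,80,40),(85,255,255),.066); w=strip((0,0,150),(180,60,255),.058)
d=g-w; print(np.linalg.norm(d),np.arctan2(d[1],d[0]))
c=np.array([onplane(f,*p,.045)[:2] for p in((275,75),(363,92),(349,156),(265,141))]); ctr=c.mean(0)
print('ctr',ctr,[np.linalg.norm(c[i]-c[i-1]) for i in range(4)]); e=c[0]-c[1]+c[3]-c[2]; a=np.arctan2(e[1],e[0])
print('ang',a,'rocker_on',ctr+.018*np.array([np.cos(a),np.sin(a)]), (g-ctr)@[np.cos(a),np.sin(a)],(w-ctr)@[np.cos(a),np.sin(a)])
```

```text
299.12033195020746 114.02904564315352 [ 0.52802167 -0.14765882] 0.027294336700903057 -0.48772915489213825
327.3893805309734 119.1283185840708 [ 0.51280976 -0.17725806] 0.026623759481207914 -0.49789480267658903
0.033279385002733 1.096067864489181
ctr [ 0.52008457 -0.16148321] [np.float64(0.07853995755995394), np.float64(0.10620253449920776), np.float64(0.0780380723116771), np.float64(0.10623986372948872)]
ang 1.0965228395165598 rocker_on [ 0.52830503 -0.14546996] 0.015923332445618135 -0.017356049112660712
```

{"method": "step_arm", "body": {"rows": [[0.01,0.001,0,0.14,0],[0.02,0.002,-0.02,0.28,0],[0.03,0.004,-0.04,0.42,0],[0.04,0.005,-0.06,0.56,0],[0.05,0.006,-0.08,0.7,0],[0.06,0.008,-0.1,0.84,0],[0.0715,0.0095,-0.12,0.98,0],[0.0715,0.0095,-0.14,1.12,0],[0.0715,0.0095,-0.16,1.26,0],[0.0715,0.0095,-0.18,1.394,0],[0.0715,0.0095,-0.2,1.394,0],[0.0715,0.0095,-0.21,1.394,0],[0.0715,0.0095,-0.21,1.394,0],[0.0715,0.0095,-0.21,1.394,0]]}}

```text
t: 4.3
eef_pos: [0.5296, -0.1445, 0.0921]
ee_rot: [3.141, 0.0, 1.098]
force: [-0.4, 0.2, -0.1]
width: 0.0002
gripper_force: 0.0
```

Run:
```python
from h import *
s=arm.get_state();print(s['eef_pos'],s['ee_rot'],s['t'],s['force'])
f=grab('wrist'); cv2.imwrite('pics/w3.png',f['color'])
```

```text
[ 0.5295824  -0.14449401  0.09207607] [3.14111939e+00 4.00068759e-05 1.09808840e+00] 4.3 [-0.38415218  0.17766078 -0.08935138]
```

View pics/w3.png

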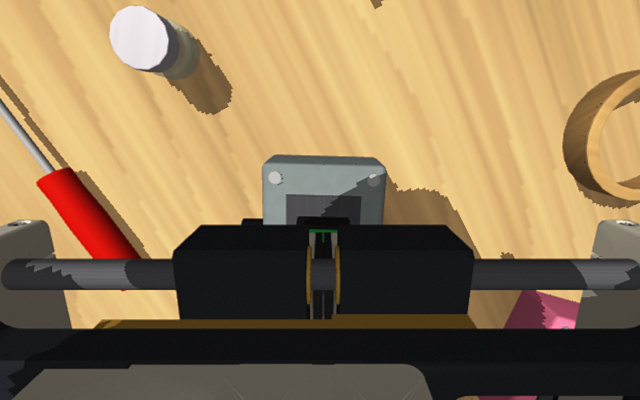

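The fingers are centred over the rocker's green half: box edges at columns 262–386, fingers at 324. Pressing now.

{"method": "step_arm", "body": {"rows": [[0,0,-0.01,0,0],[0,0,-0.02,0,0],[0,0,-0.025,0,0],[0,0,-0.028,0,0],[0,0,-0.031,0,0],[0,0,-0.033,0,0],[0,0,-0.034,0,0],[0,0,-0.034,0,0],[0,0,-0.034,0,0]]}}

```text
t: 5.25
eef_pos: [0.5295, -0.145, 0.0583]
ee_rot: [3.14, -0.0, 1.098]
force: [-0.1, 3.2, 6.2]
width: 0.0004
gripper_force: 3.5
```

{"method": "step_arm", "body": {"rows": [[0,0,-0.001,0,0],[0,0,-0.002,0,0],[0,0,-0.003,0,0],[0,0,-0.003,0,0],[0,0,-0.003,0,0]]}}

```text
t: 5.75
eef_pos: [0.5296, -0.1451, 0.0579]
ee_rot: [3.139, -0.0, 1.098]
force: [-9.9, 7.6, 33.9]
width: 0.0006
gripper_force: 16.7
```

{"method": "step_arm", "body": {"rows": [[0,0,0.03,0,0],[0,0,0.07,0,0],[0,0,0.1,0,0],[0.005,0.04,0.11,-0.14,0],[0.01,0.08,0.11,-0.28,0],[0.015,0.12,0.11,-0.42,0],[0.02,0.16,0.11,-0.56,0],[0.03,0.2,0.11,-0.7,0],[0.035,0.24,0.11,-0.84,0],[0.04,0.28,0.11,-0.98,0],[0.045,0.31,0.11,-1.12,0],[0.05,0.34,0.11,-1.26,0],[0.0575,0.3615,0.11,-1.35,0],[0.0575,0.3615,0.1,-1.35,0],[0.0575,0.3615,0.08,-1.35,0],[0.0575,0.3615,0.065,-1.35,0],[0.0575,0.3615,0.055,-1.35,0],[0.0575,0.3615,0.055,-1.35,0],[0.0575,0.3615,0.055,-1.35,0]]}}

```text
t: 7.65
eef_pos: [0.5865, 0.216, 0.1097]
ee_rot: [3.141, -0.0, -0.253]
force: [-0.6, 0.1, -0.0]
width: 0.0005
gripper_force: 0.0
```

Run:
```python
from h import *
s=arm.get_state();print(s['eef_pos'],s['ee_rot'],s['t'],s['force'])
f=grab('wrist')['color']; g=grab('scene')['color']
b=cv2.resize(g[165:225,225:290],None,fx=6,fy=6,interpolation=cv2.INTER_CUBIC)
c=cv2.resize(g[190:265,340:430],None,fx=4.3,fy=4.8,interpolation=cv2.INTER_CUBIC)
a=cv2.resize(f,(576,360))[:220,:,:]
o=np.zeros((580,780,3),np.uint8); o[:220,:576]=a; o[220:580,:390]=b[:360]; o[220:580,390:777]=c[:360]
cv2.imwrite('pics/m1.png',o)
```

```text
[0.58654171 0.2160182  0.1097107 ] [ 3.14113963e+00 -1.98058342e-05 -2.52697538e-01] 7.65 [-0.56640867  0.05383067 -0.00119595]
```

View pics/m1.png

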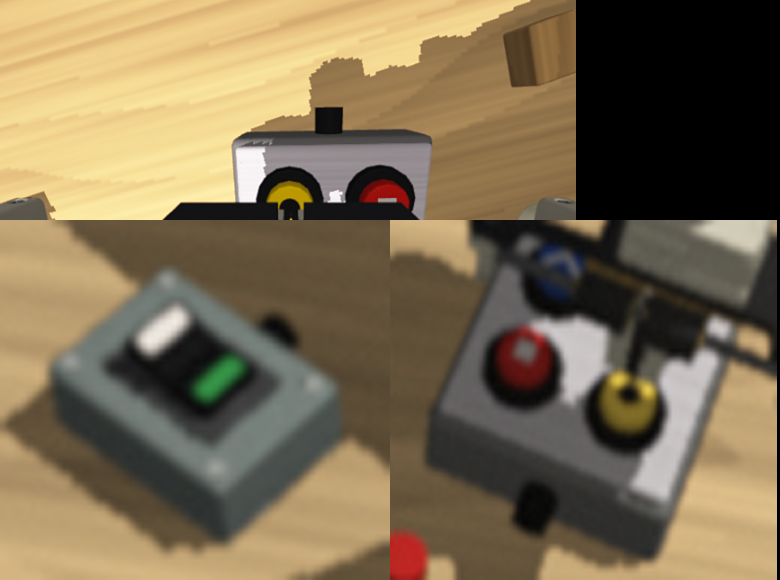

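The rocker is on: the white end stands up and the green end is level. The fingertips are over the yellow cap, so I'm pressing it.

{"method": "step_arm", "body": {"rows": [[0,0,-0.015,0,0],[0,0,-0.023,0,0],[0,0,-0.027,0,0],[0,0,-0.03,0,0],[0,0,-0.033,0,0],[0,0,-0.035,0,0],[0,0,-0.036,0,0],[0,0,-0.037,0,0],[0,0,-0.037,0,0],[0,0,-0.037,0,0]]}}

```text
t: 8.75
eef_pos: [0.5865, 0.2163, 0.0758]
ee_rot: [-3.141, -0.001, -0.252]
force: [-11.7, -3.1, 25.6]
width: 0.0002
gripper_force: 12.6
```

{"method": "step_arm", "body": {"rows": [[0,0,0.02,0,0],[0,0,0.05,0,0],[-0.02,-0.0125,0.05,0,0],[-0.04,-0.025,0.05,0,0],[-0.06,-0.037,0.05,0,0],[-0.0765,-0.0475,0.05,0,0],[-0.0765,-0.0475,0.04,0,0],[-0.0765,-0.0475,0.025,0,0],[-0.0765,-0.0475,0.025,0,0]]}}

```text
t: 9.65
eef_pos: [0.5094, 0.1687, 0.096]
ee_rot: [3.14, 0.001, -0.253]
force: [0.0, 0.7, 0.4]
width: 0.0004
gripper_force: 0.0
```

Run:
```python
from h import *
s=arm.get_state();print(s['eef_pos'],s['t'],s['force'])
f=grab('wrist')['color']; g=grab('scene')['color']
c=cv2.resize(g[185:265,340:430],None,fx=4.4,fy=4.4,interpolation=cv2.INTER_CUBIC)
o=np.zeros((580,640,3),np.uint8); o[:228]=f[:228]; o[228:580,:396]=c
cv2.imwrite('pics/m2.png',o)
```

```text
[0.50942064 0.16869682 0.09596259] 9.65 [0.03112639 0.73956035 0.3610293 ]
```

View pics/m2.png

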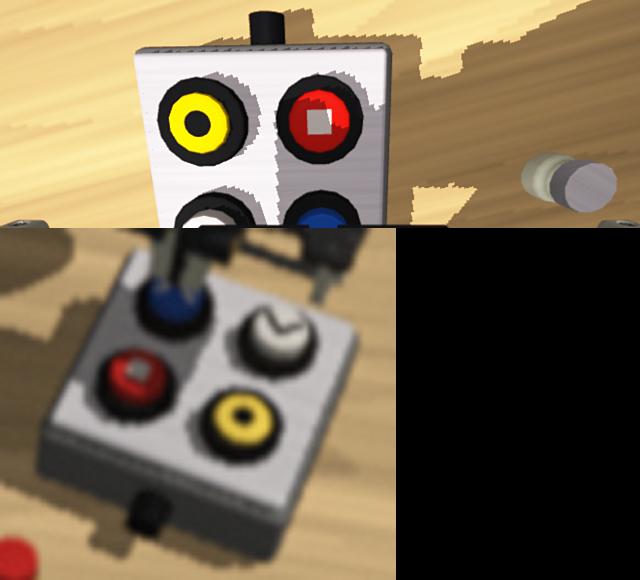

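Yellow sits low in its housing and stayed in. The fingertips are over blue, so I'm pressing it.

{"method": "step_arm", "body": {"rows": [[0,0,-0.008,0,0],[0,0,-0.013,0,0],[0,0,-0.017,0,0],[0,0,-0.02,0,0],[0,0,-0.022,0,0],[0,0,-0.024,0,0],[0,0,-0.024,0,0],[0,0,-0.024,0,0],[0,0,-0.024,0,0]]}}

```text
t: 10.65
eef_pos: [0.5103, 0.1691, 0.076]
ee_rot: [-3.141, -0.001, -0.252]
force: [-9.1, -0.4, 23.9]
width: 0.0006
gripper_force: 12.4
```

```bash
python3 -c "
from station import arm
s=arm.get_state();print(s['force'],s['eef_pos']);print(arm.job_done())"
```

```text
[-9.06924664 -0.40079281 23.89491757] [0.51027837 0.1691286  0.0759897 ]
the job is handed in; nothing more can be done
None
```

I pressed the rocker on, pushed yellow in (it stayed in) and handed the job in at about 10.7 s with blue held at its stop (about 24 N); white, red and the loose items were not touched.

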